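Close the chamber of a watch water-resistance tester

ROBOT

A 6-joint arm with a two-finger parallel gripper is mounted at the origin on the work surface. World frame = base frame: x ahead of the robot, y to its left, z up, the work surface at z = 0. Lengths are in m, angles in degrees, forces in N, time in s.
With the tool pointing down it reaches from about 0.2 to 0.875 m from the base axis. Payload 3.4 kg.
Tool frame: the origin (TCP) lies at the very end of the fingers, on their centre line; the grasp point (between the pads) lies bot.grasp_offset behind it (bot.grasp_offset is the distance from the TCP to the grasp point, in m); z points along the fingers, y is the direction in which the jaws open and shut (so a half turn about z gives the same grasp; the last joint's range is limited). The gripper opens to 94 mm and grips with 3 to 60 N. Pads are 16 mm wide; open, the fingers measure 119 mm over their backs; the gripper's body (75 mm by 177 mm) begins 78 mm behind the grasp point.
Start: joints at [-83.537, 15.808, 86.224, -0, 77.962, -6.933], TCP at [0.133, -0.559, 0.205] pointing down, gripper open.
Joint ranges: [-165.64, 165.64], [-43.16, 119.46], [12.63, 154.43], [-67.54, 247.53], [6.08, 155.33], [-154.97, 154.97]. Speed limits (degrees/s): [147.25, 147.25, 180, 180, 180, 180].

INTERFACE

Orientations are given as a 3x3 rotation matrix whose columns are the frame's x, y, z axes.
In Python, from bench import bot gives the robot as it stands. The module is installed in compiled form; this text tells all that it offers.
- The arm moves only by the tool apply_moves, never from a script. Its argument "deltas" is a list of rows, each a list of 4 numbers: the shift along the tool's x, y, z in cm, then the turn about the tool's z in rad. A call has 1 to 5 rows; each row shifts and turns the commanded pose from where the row before left it, along the tool's axes as they then stand; what a row does not reach is not made up. A row lasts 1/8 s, in which the tool goes at most 62.5 mm and 10.7 degrees, less where a joint would pass 70% of its speed; a pose out of reach is approached as far as the arm can. A call with a gripper value outside its range is refused whole. "jaw" is the opening, from 0 (shut) to 1 (fully open), set as the call begins (left out, the last holds). The fingers move at their own pace and stop on an object; "grip_force" is the grip in N (left out, the last holds). Time passes only in rows, so rows that do not move let the fingers close. It gives the time, the measured TCP pose, the force and the opening at its end, in the units of the state.
- bot.read_state(): the state, without advancing time (a new reading comes with each control period).
- bot.camera(name): name is "scene" or "top" or "wrist"; returns a dict with "color" (400x640x3 uint8, red, green, blue), "fovy" (degrees; the focal length in pixels is half the picture's height over the tangent of half this angle, whatever the lens; pixels are square), "cx", "cy" (the principal point, pixels), "dist" ([k1, k2, p1, p2, k3] as OpenCV has them; the pictures are not rectified), "R" (3x3) and "t" (3): a world point X has camera coordinates R X + t. Camera axes: x right, y down, z forward; pixel columns grow to the right and rows downward; lengths in m; the calibration is good to about 2 mm. A picture is of the moment at which its call begins. There is no depth.
- bot.job_done(): hands the job in, once; it reports no verdict.
Trained networks look in a picture, given as the dict that the camera call returned (one of the last four; its "shot" number tells which), for a name from the list of things; names that differ only in an ending like _2 or _b are one class to them, and where a whole thing is asked for, a point or a joint stands for the part that bears it (a point fixed in the world has none). Each returns a list of dicts, best first, with "score" (0 to 1); they miss things now and then, are a little off and sometimes report something else, mostly with a low value. They report only what shows in the picture. A call takes as long as a camera call. They do not tell look-alikes from the thing itself.
- bot.look_for(picture, thing): "centre" ([x, y, z] in m, in world coordinates, good to about 4 mm: the middle of the surface that is visible of it).
- bot.silhouettes(picture, thing): "region" (400x640 bool, what is visible of it).
- bot.landmark_of(picture, thing): "centre" ([x, y, z] in m, in world coordinates, good to about 4 mm: a listed point, or the origin of a listed thing).
The state is a dict: "time": time; "joints": joint angles; "dq": joint speeds; "effort": joint torques, N m; "tcp_pos": TCP position; "orientation": TCP orientation; "ft_force": force on the tool from outside, world axes, zero at the start; "moment": the same for the moment, N m; "gripper_width": finger opening in m.
Only numpy, scipy, OpenCV 4.12 (cv2) and the standard library are available. Lean on these libraries where they do the work, as an engineer would, in place of code of your own. Each camera call takes 0.05 s, during which the arm holds its last target.

TASK

Take the winged screw plug from its black stand and close the chamber of the water-resistance tester with it: set it in the mouth, back it off anticlockwise as far as it needs to drop into the thread start, then run it in clockwise until its flange is fully home on the rim, and let go. Work gently and never force the plug in the tester: when it stops turning, stop. Leave the loupe, the watch and the oil pot where they are.

Things in the scene. Friction and masses are not known exactly. Their poses are not given: they have to be found in the camera images.
- plug: Loose aluminium screw plug, 0.22 kg, hanging in the stand at the start. Origin: centre of the flange's underside; z up its axis. Flange 63 mm diameter, z 0 to 6 mm. Spigot below it: 37 mm diameter down to z = -21 mm, then tapering to 24 mm at z = -29 mm. Sinks by its own weight when not squeezed; turning it freely takes under 0.05 N m.
- wing (a point): On the plug's axis at the height to grip, 27 mm above the flange's underside; axes as the plug's. The wing is a dark steel flat bar, 46 mm long along x, 14 mm thick along y, from 6 to 35 mm above the flange's underside: grip it across y from above.
- lugs (a point): Centre of the plug's three round lugs, on its axis 17 mm below the flange's underside. They are 3.5 mm thick, 120 degrees apart, and stick out of the spigot to a radius of 23 mm; they run in the tester's thread.
- stand: Fixed black plastic ring stand, 66 mm diameter, 34 mm high, open inside (51 mm), in which the plug hangs by its flange. Origin: centre of its underside, z up.
- tester: Fixed water-resistance tester: white base 120 x 110 x 16 mm with an upright aluminium chamber, 72 mm diameter, on its middle, and a small gauge on the chamber's +x side. Origin: centre of the base's underside, z up. Top rim of the chamber at z = 80 mm.
- mouth (a point): Centre of the chamber's open mouth at rim height, z up. Bore 49 mm; the thread's ridges inside leave 39.6 mm for the spigot (1.3 mm play all round). Greased right-hand thread, three starts, at an angle that differs each time and is not marked. Home: flange's underside on the rim.
- ridges (a point): On the bore's axis 7 mm below the rim, level with the ridges' flat tops. Set in, the plug rests with its lugs on the ridges, 12 mm above home (at times on the stops between them, 15 mm, or straight in a start, 5 mm). Turned anticlockwise seen from above, within 105 degrees it drops from 12 to 5 mm if free to sink; up to 17 degrees on it meets a stop. Turned clockwise on the ridges it jams.
- run (a point): On the bore's axis 17 mm below the rim, where the lugs are when home. From the thread start the plug, turned clockwise, sinks 0.075 mm a degree from 5 mm and is home (0 mm) after 70 to 88 degrees; some 10 degrees further the lugs meet a hard stop.
- loupe: Black eyeglass loupe, 34 mm diameter, 26 mm high, loose on the bench; to be left alone. Origin: centre of its underside.
- watch: Brass-coloured wristwatch head without strap, 40 mm diameter, 10 mm high, lying dial up, loose; to be left alone. Origin: centre of its underside.
- oilpot: Green glass oil pot, 34 mm diameter, 24 mm high, loose; to be left alone. Origin: centre of its underside.
Mind the look-alikes: they are no part of the job. What is shaped like the plug but purple, red or yellow is not meant.

How it is judged:
By the outcome, as a careful person would: the job done as asked, in the order asked, and still so for the second after the job is handed in, with the robot touching nothing.
It also fails if it takes over 67 s, if anything falls off the work surface, if the arm or the gripper's body presses on something with over 40 N, if the wrist force passes 120 N, or if a joint passes its speed limit or range.

## Working session

There is one attempt and no reset: what is moved stays moved. The work goes in short steps, Python scripts to look and compute and a tool call to move; the robot and the scene stay as the last step left them, time stands still between calls to the robot, and variables do not carry over. Pictures are saved under pics/ and viewed, and the job is handed in when it is done.

Besides the shell and the picture viewer there is one more tool, called after "Request:" as a command line: name --pt "numbers of a row" for each row, then --argument value for the rest. apply_moves: Moves the arm, as the interface text tells. Its arguments: {"type":"object","properties":{"deltas":{"type":"array","items":{"type":"array","items":{"type":"number"}}},"jaw":{"type":"number"},"grip_force":{"type":"number"}},"required":["deltas"]}

```bash
mkdir -p pics; cat > h.py <<'E'
from bench import bot
import numpy as np, cv2
def shot(n,f):
    p=bot.camera(n); cv2.imwrite('pics/'+f,p['color'][:,:,::-1]); return p
def proj(p,X):
    f=200/np.tan(np.radians(p['fovy']/2)); K=np.array([[f,0,p['cx']],[0,f,p['cy']],[0,0,1.]])
    r,_=cv2.Rodrigues(np.array(p['R'])); q,_=cv2.projectPoints(np.array(X,float).reshape(-1,3),r,np.array(p['t'],float),K,np.array(p['dist'],float)); return q[:,0]
def ray(p,uv,z):
    f=200/np.tan(np.radians(p['fovy']/2)); K=np.array([[f,0,p['cx']],[0,f,p['cy']],[0,0,1.]])
    u=cv2.undistortPoints(np.array(uv,float).reshape(-1,1,2),K,np.array(p['dist'],float))[:,0]
    R=np.array(p['R']);C=-R.T@np.array(p['t']); out=[]
    for a in u:
        d=R.T@np.array([a[0],a[1],1]); out.append(C+d*(z-C[2])/d[2])
    return np.array(out)
def st():
    s=bot.read_state(); print('t',s['time'],'tcp',np.round(s['tcp_pos'],4),'F',np.round(s['ft_force'],1),'M',np.round(s['moment'],2),'w',s['gripper_width']); print(np.round(s['joints'],1)); print(np.round(s['orientation'],3)); return s
E
python3 - <<'E'
from h import *
print(bot.grasp_offset); st()
for n in ['scene','top','wrist']:
    p=shot(n,n+'0.png')
    for th in ['plug','wing','mouth','tester','stand','loupe','watch','oilpot']:
        r=bot.landmark_of(p,th)
        print(n,th,[(np.round(a['centre'],3).tolist(),round(a['score'],2)) for a in r][:4])
E
```

```text
0.0188
t 0.0 tcp [ 0.1331 -0.5588  0.2047] F [0.1 0.1 0.5] M [ 0.02 -0.03  0.  ] w 0.09396771562223066
[-83.5  15.8  86.3   0.   78.   -6.9]
[[ 0.973  0.232 -0.   ]
 [ 0.232 -0.973  0.002]
 [ 0.    -0.002 -1.   ]]
scene plug [([0.654, 0.14, 0.025], 0.9), ([0.534, 0.144, 0.032], 0.85), ([0.535, 0.255, 0.032], 0.56)]
scene wing [([0.422, 0.132, 0.054], 0.92), ([0.537, 0.146, 0.055], 0.87), ([0.659, 0.137, 0.057], 0.74), ([0.534, 0.258, 0.055], 0.57)]
scene mouth [([0.573, -0.125, 0.079], 0.69), ([0.536, 0.145, 0.003], 0.22)]
scene tester [([0.578, -0.128, -0.001], 0.9)]
scene stand [([0.535, 0.146, 0.004], 0.98)]
scene loupe [([0.473, 0.005, 0.001], 0.76)]
scene watch [([0.769, 0.066, -0.001], 0.76)]
scene oilpot [([0.766, -0.143, 0.002], 0.56)]
top plug [([0.537, 0.146, 0.036], 0.94), ([0.531, 0.253, 0.028], 0.83), ([0.424, 0.133, 0.03], 0.79), ([0.65, 0.139, 0.032], 0.63)]
top wing [([0.658, 0.14, 0.054], 0.95), ([0.531, 0.255, 0.06], 0.74), ([0.423, 0.134, 0.057], 0.63), ([0.541, 0.144, 0.062], 0.59)]
top mouth [([0.57, -0.125, 0.078], 0.65)]
top tester [([0.573, -0.118, 0.001], 0.86), ([0.57, -0.124, 0.078], 0.24)]
top stand [([0.54, 0.139, 0.001], 0.38)]
top loupe [([0.478, -0.001, -0.002], 0.68), ([0.771, 0.071, 0.001], 0.46)]
top watch [([0.769, 0.069, -0.002], 0.47)]
top oilpot [([0.774, -0.143, 0.004], 0.75)]
wrist plug []
wrist wing []
wrist mouth []
wrist tester []
wrist stand []
wrist loupe []
wrist watch []
wrist oilpot []
```

View pics/scene0.png

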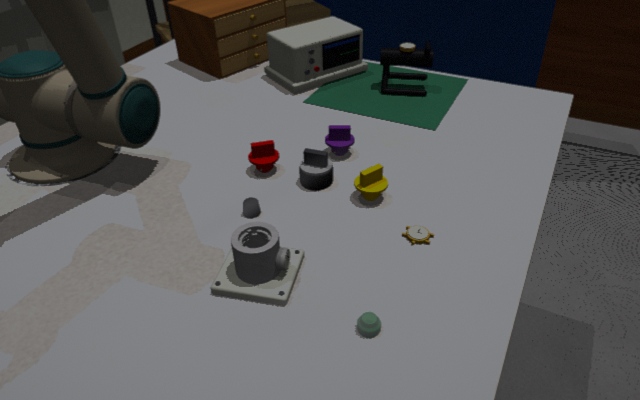

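View pics/top0.png

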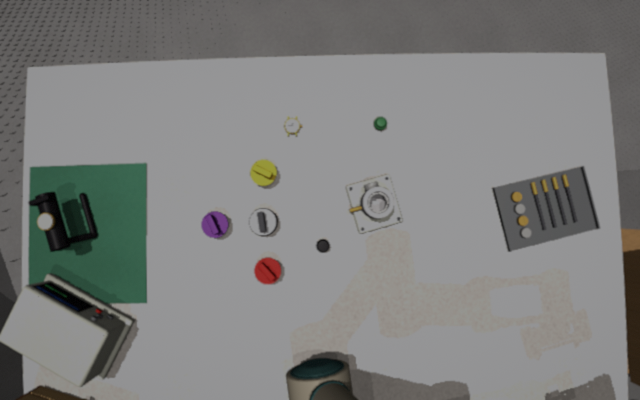

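The scene shows the grey/dark-wing plug in the black stand at about (316,170), with red, purple and yellow look-alikes around it. The tester is at (257,260). In the top view the stand is at (263,222) and the mouth at (378,203). The networks agree with this. Next I'll move over the plug.

Request:
apply_moves --pt "3.5 -3.7 0 0" --pt "3.5 -3.7 0 0" --pt "3.5 -3.7 0 0" --pt "3.5 -3.7 0 0" --pt "3.5 -3.7 0 0" --jaw 1

```text
time: 1.98
tcp_pos: [0.2612, -0.3375, 0.2057]
orientation: [[0.973, 0.231, 0.001], [0.231, -0.973, -0.001], [0.0, 0.001, -1.0]]
ft_force: [0.2, -0.7, 0.0]
gripper_width: 0.094
```

Request:
apply_moves --pt "3.5 -3.7 0 0" --pt "3.5 -3.7 0 0" --pt "3.5 -3.7 0 0" --pt "3.5 -3.7 0 0" --pt "3.5 -3.7 0 0"

```text
time: 2.6
tcp_pos: [0.3887, -0.1169, 0.2058]
orientation: [[0.973, 0.232, 0.001], [0.232, -0.973, -0.001], [0.001, 0.001, -1.0]]
ft_force: [1.4, -0.7, -0.1]
gripper_width: 0.094
```

```bash
python3 - <<'E'
from h import *
st(); p=shot('wrist','w1.png')
print(np.round(p['R'],2),-np.array(p['R']).T@p['t'])
im=cv2.imread('pics/top0.png')[120:300,190:420]; cv2.imwrite('pics/topc.png',cv2.resize(im,None,fx=3.4,fy=3.3,interpolation=2))
E
```

```text
t 2.6 tcp [ 0.3887 -0.1169  0.2058] F [ 1.4 -0.7 -0.1] M [-0.03 -0.01 -0.06] w 0.09395527315370002
[-26.6   0.9 104.6  -0.   74.5  50. ]
[[ 0.973  0.232  0.001]
 [ 0.232 -0.973 -0.001]
 [ 0.001  0.001 -1.   ]]
[[ 0.23 -0.97  0.  ]
 [-0.94 -0.22  0.26]
 [-0.25 -0.06 -0.97]] [ 0.46098188 -0.0997513   0.38491613]
```

View pics/topc.png

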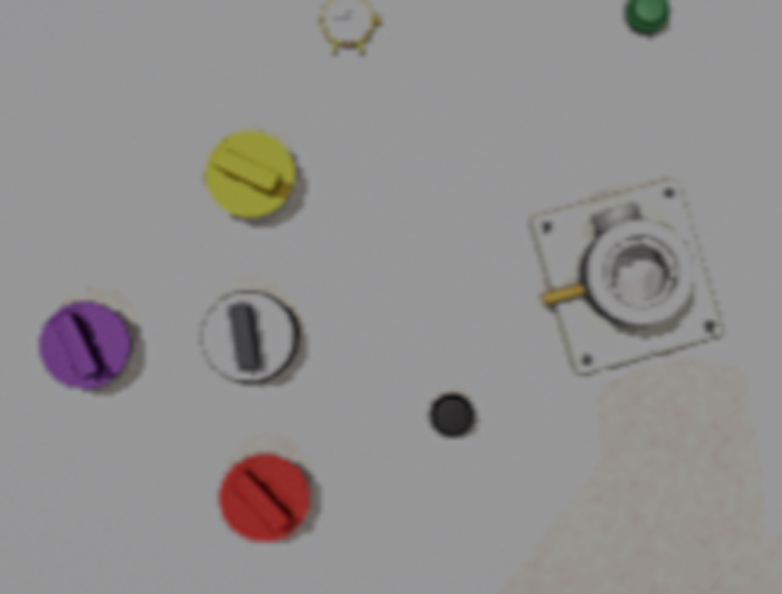

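View pics/w1.png

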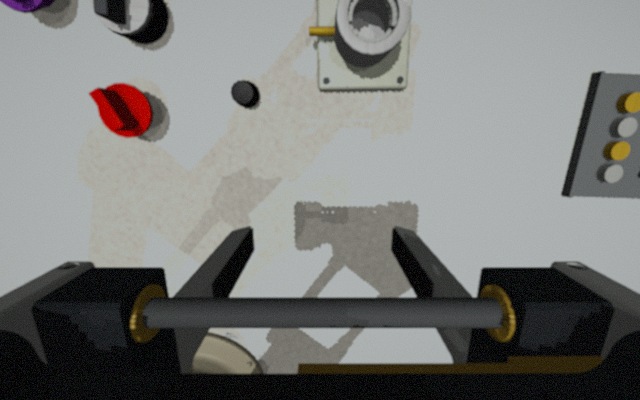

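The wrist view shows the stand and plug at (125,10), the red look-alike at (122,110) and the mouth at (372,22).

Request:
apply_moves --pt "2.3 -4.6 0 0" --pt "2.3 -4.6 0 0" --pt "2.3 -4.6 0 0" --pt "2.3 -4.6 0 0" --pt "2.3 -4.6 0 0"

```text
time: 3.28
tcp_pos: [0.4469, 0.1335, 0.2057]
orientation: [[0.973, 0.232, 0.001], [0.232, -0.973, -0.0], [0.001, 0.0, -1.0]]
ft_force: [0.8, 0.9, 0.3]
gripper_width: 0.094
```

Request:
apply_moves --pt "0 0 0 0.09" --pt "0 0 0 0"

```text
time: 3.52
tcp_pos: [0.4465, 0.1324, 0.2053]
orientation: [[0.989, 0.146, -0.0], [0.146, -0.989, -0.0], [-0.0, 0.0, -1.0]]
ft_force: [0.0, -0.7, 0.4]
gripper_width: 0.0937
```

```bash
python3 - <<'E'
from h import *
st(); p=shot('wrist','w2.png')
for th in ['wing','plug','mouth','stand']:
  print(th,[(np.round(a['centre'],3).tolist(),round(a['score'],2)) for a in bot.landmark_of(p,th)][:4])
E
```

```text
t 3.525 tcp [0.4465 0.1324 0.2053] F [ 0.  -0.7  0.4] M [-0.03 -0.03  0.03] w 0.09371318939502482
[ 8.   6.3 98.6 -0.  75.1 89.6]
[[ 0.989  0.146 -0.   ]
 [ 0.146 -0.989 -0.   ]
 [-0.     0.    -1.   ]]
wing [([0.537, 0.141, 0.065], 0.82), ([0.537, 0.256, 0.055], 0.78), ([0.424, 0.137, 0.055], 0.72)]
plug [([0.532, 0.257, 0.034], 0.98), ([0.538, 0.143, 0.035], 0.87), ([0.65, 0.141, 0.031], 0.7), ([0.428, 0.138, 0.032], 0.64)]
mouth [([0.568, -0.124, 0.078], 0.75)]
stand []
```

View pics/w2.png

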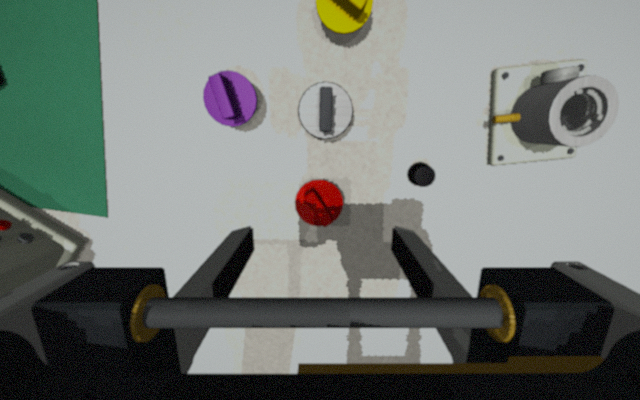

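```bash
python3 - <<'E'
from h import *
p=bot.camera('wrist'); im=p['color'].astype(float).mean(2)
c=im[70:150,290:365]; cv2.imwrite('pics/c2.png',cv2.resize(c,None,fx=7,fy=7,interpolation=2))
X=ray(p,[[326,110]],0.069); print(X)
# predicted outline for pose candidates
for a in (5,8.4,11):
    print(a)
    for (x0,y0) in [(0.537,0.143)]:
        ca,sa=np.cos(np.radians(a)),np.sin(np.radians(a))
        P=[[x0+ca*u-sa*v,y0+sa*u+ca*v,0.069] for u,v in [(.023,.007),(.023,-.007),(-.023,-.007),(-.023,.007)]]
        print(np.round(proj(p,P),1).tolist())
F=[[0.537+.0315*np.cos(t),0.143+.0315*np.sin(t),.040] for t in np.linspace(0,6.283,80)]
q=proj(p,F); print('flange bbox',q.min(0),q.max(0))
E
```

```text
[[0.5370283  0.14018704 0.069     ]]
5
[[318.0, 86.2], [331.3, 87.0], [328.6, 132.1], [315.8, 131.4]]
8.4
[[316.7, 86.6], [330.0, 86.6], [329.9, 131.8], [317.0, 131.8]]
11
[[315.7, 87.0], [329.0, 86.3], [330.8, 131.4], [318.0, 132.1]]
flange bbox [296.29915041  82.05550221] [350.28378652 138.60882646][ WARN:0@1.151] global loadsave.cpp:1063 imwrite_ Unsupported depth image for selected encoder is fallbacked to CV_8U.
```

View pics/c2.png

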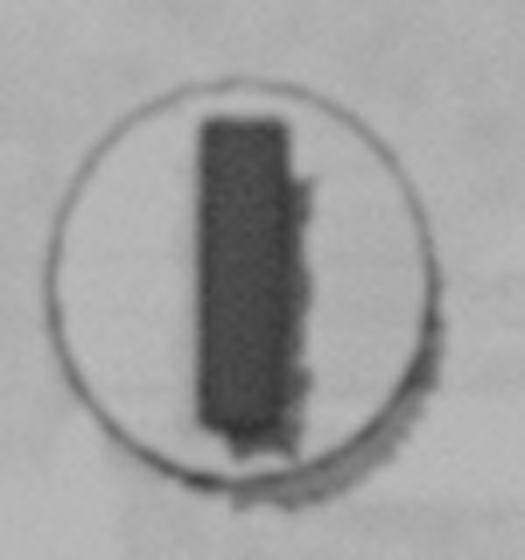

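Request:
apply_moves --pt "4.5 0.2 2 0" --pt "4.6 0.2 3 0" --pt "0 0 4 0" --pt "0 0 3 0" --pt "0 0 2 0" --jaw 0.5

```text
time: 4.45
tcp_pos: [0.5365, 0.1403, 0.0637]
orientation: [[0.99, 0.143, -0.002], [0.143, -0.99, -0.0], [-0.002, 0.0, -1.0]]
ft_force: [-0.1, 0.3, -0.6]
gripper_width: 0.0487
```

Request:
apply_moves --pt "0 0 1 0" --pt "0 0 0.7 0" --pt "0 0 0.3 0" --pt "0 0 0 0"

```text
time: 4.95
tcp_pos: [0.5375, 0.1411, 0.0459]
orientation: [[0.99, 0.143, 0.001], [0.143, -0.99, 0.0], [0.001, 0.0, -1.0]]
ft_force: [-0.2, 0.1, -0.7]
gripper_width: 0.0472
```

```bash
python3 - <<'E'
from h import *
st(); shot('wrist','w3.png'); p=shot('scene','s3.png')
im=cv2.imread('pics/s3.png')[90:230,220:420]; cv2.imwrite('pics/s3c.png',cv2.resize(im,None,fx=4,fy=4,interpolation=2))
E
```

```text
t 4.95 tcp [0.5375 0.1411 0.0459] F [-0.2  0.1 -0.7] M [-0.01  0.    0.  ] w 0.04718155528174371
[  7.5  21.9 101.9  -0.   56.1  89.3]
[[ 0.99   0.143  0.001]
 [ 0.143 -0.99   0.   ]
 [ 0.001  0.    -1.   ]]
```

View pics/w3.png

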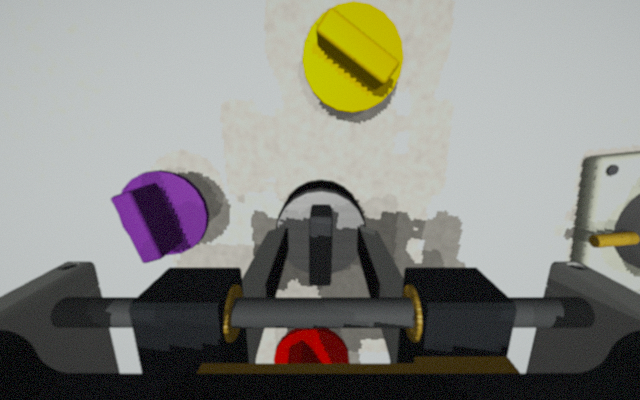

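View pics/s3c.png

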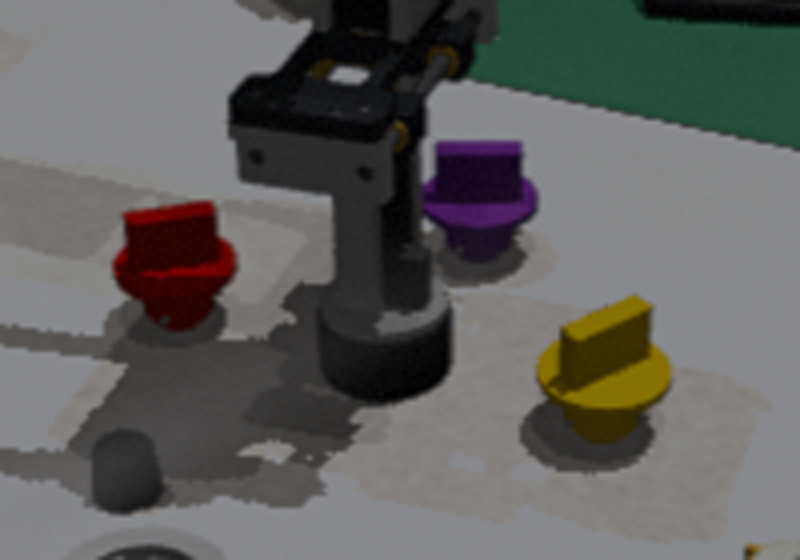

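The wing at (320,243) sits centred and parallel between the fingers, so I'll lower slightly and grip.

Request:
apply_moves --pt "0 0 0.2 0" --pt "0 0 0 0" --pt "0 0 0 0" --pt "0 0 0 0" --pt "0 0 0 0" --jaw 0 --grip_force 20

```text
time: 5.68
tcp_pos: [0.5372, 0.1413, 0.0435]
orientation: [[0.99, 0.143, -0.0], [0.143, -0.99, 0.0], [0.0, -0.0, -1.0]]
ft_force: [-0.1, 0.9, 0.2]
gripper_width: 0.014
```

Request:
apply_moves --pt "0 0 -0.5 0" --pt "0 0 -1 0" --pt "0 0 -2 0" --pt "0 0 -3 0" --pt "0 0 -4 0" --grip_force 30

```text
time: 6.3
tcp_pos: [0.5364, 0.1409, 0.1491]
orientation: [[0.99, 0.143, -0.002], [0.143, -0.99, -0.001], [-0.002, 0.0, -1.0]]
ft_force: [0.6, -0.6, -1.9]
gripper_width: 0.0135
```

Request:
apply_moves --pt "0 0 -4 0" --pt "0 0 -2 0" --pt "0 0 -1 0" --pt "0 0 0 0"

```text
time: 6.8
tcp_pos: [0.5372, 0.141, 0.2188]
orientation: [[0.99, 0.143, 0.001], [0.143, -0.99, -0.0], [0.001, 0.0, -1.0]]
ft_force: [-0.3, 0.1, -2.4]
gripper_width: 0.0138
```

```bash
python3 - <<'E'
from h import *
st(); p=shot('wrist','w4.png')
print('mouth',[(np.round(a['centre'],3).tolist(),round(a['score'],2)) for a in bot.landmark_of(p,'mouth')][:4])
E
```

```text
t 6.8 tcp [0.5372 0.141  0.2188] F [-0.3  0.1 -2.4] M [ 0.05 -0.   -0.03] w 0.013757564477467774
[ 7.5 13.7 87.3 -0.  79.  89.3]
[[ 0.99   0.143  0.001]
 [ 0.143 -0.99  -0.   ]
 [ 0.001  0.    -1.   ]]
mouth [([0.574, -0.122, 0.079], 0.78)]
```

View pics/w4.png

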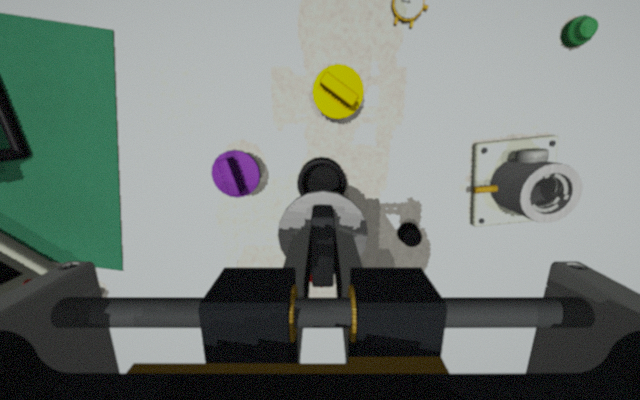

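Plug lifted (−2.4 N, stand empty at (322,178)). Next I'll move to view the mouth from the wrist camera.

Request:
apply_moves --pt "-1.8 4.0 0 0" --pt "-1.8 5 0 0" --pt "-1.9 5.5 0 0" --pt "-1.9 5 0 0" --pt "-1.9 5 0 0"

```text
time: 7.52
tcp_pos: [0.4791, -0.1161, 0.2172]
orientation: [[0.99, 0.143, -0.002], [0.143, -0.99, 0.001], [-0.002, -0.001, -1.0]]
ft_force: [0.9, 0.4, -2.4]
gripper_width: 0.0135
```

Request:
apply_moves --pt "0 0 0 0" --pt "0 0 0 0"

```text
time: 7.78
tcp_pos: [0.4798, -0.1142, 0.2175]
orientation: [[0.99, 0.142, -0.002], [0.142, -0.99, 0.002], [-0.001, -0.002, -1.0]]
ft_force: [0.3, 0.5, -1.3]
gripper_width: 0.0138
```

```bash
python3 - <<'E'
from h import *
st(); p=shot('wrist','w5.png')
print('mouth',[(np.round(a['centre'],3).tolist(),round(a['score'],2)) for a in bot.landmark_of(p,'mouth')][:4])
s=st()
tc=s['tcp_pos']; R=np.array(s['orientation'])
# flange circle predicted (top z: 27mm grasp -> flange top 21mm below grasp i.e. 2.2 below TCP)
for r,z in((.0315,.0022),(.0315,.0082)):
  F=[tc+R@np.array([r*np.cos(t),r*np.sin(t),z]) for t in np.linspace(0,6.283,80)]
  q=proj(p,F); print(q.min(0),q.max(0))
cv2.imwrite('pics/c5.png',cv2.resize(p['color'][:,:,::-1][50:290,200:460],None,fx=2.5,fy=2.5,interpolation=2))
E
```

```text
t 7.775 tcp [ 0.4798 -0.1142  0.2175] F [ 0.3  0.5 -1.3] M [ 0.02 -0.03  0.05] w 0.013756315978493432
[-21.5   8.4  94.4   0.1  77.4  60.3]
[[ 0.99   0.142 -0.002]
 [ 0.142 -0.99   0.002]
 [-0.001 -0.002 -1.   ]]
mouth [([0.568, -0.124, 0.079], 0.93)]
t 7.875 tcp [ 0.4802 -0.1135  0.2179] F [ 0.2  0.2 -2.4] M [-0.    0.01  0.  ] w 0.013947881875528614
[-21.4   8.4  94.4   0.   77.4  60.3]
[[ 0.989  0.145 -0.001]
 [ 0.145 -0.989  0.001]
 [-0.001 -0.001 -1.   ]]
[275.16779868 192.45045391] [366.84697751 278.04499365]
[276.54571053 190.42682817] [365.55703371 273.79344245]
```

View pics/c5.png

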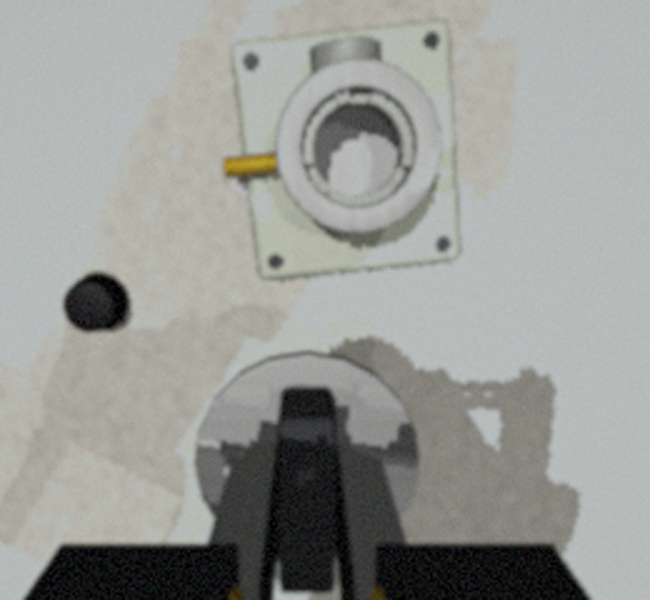

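```bash
python3 - <<'E'
from h import *
p=bot.camera('wrist'); im=p['color'][:,:,::-1].copy()
x,y=0.570,-0.124
for r in(.036,.0245):
  q=proj(p,[[x+r*np.cos(t),y+r*np.sin(t),.08] for t in np.linspace(0,6.283,200)]); print(q.min(0),q.max(0))
big=cv2.resize(im[60:160,295:395],None,fx=6,fy=6,interpolation=cv2.INTER_CUBIC)
cv2.imwrite('pics/c6r.png',big.copy())
for r in(.036,.0245):
  q=(proj(p,[[x+r*np.cos(t),y+r*np.sin(t),.08] for t in np.linspace(0,6.283,200)])-[295,60]+.5)*6
  cv2.polylines(big,[q.astype(int)],True,(0,0,255),1)
cv2.imwrite('pics/c6.png',big)
E
```

```text
[310.56098124  77.2662904 ] [377.56215331 147.30741158]
[321.25856469  89.02846653] [366.84785465 136.67421611]
```

View pics/c6.png

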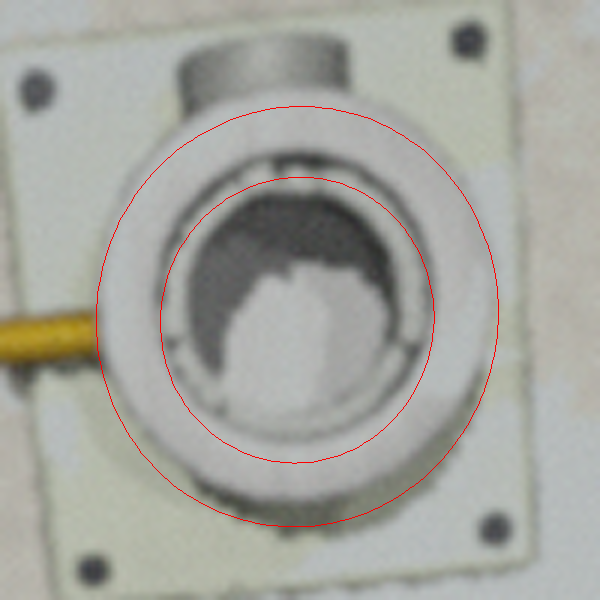

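View pics/c6r.png

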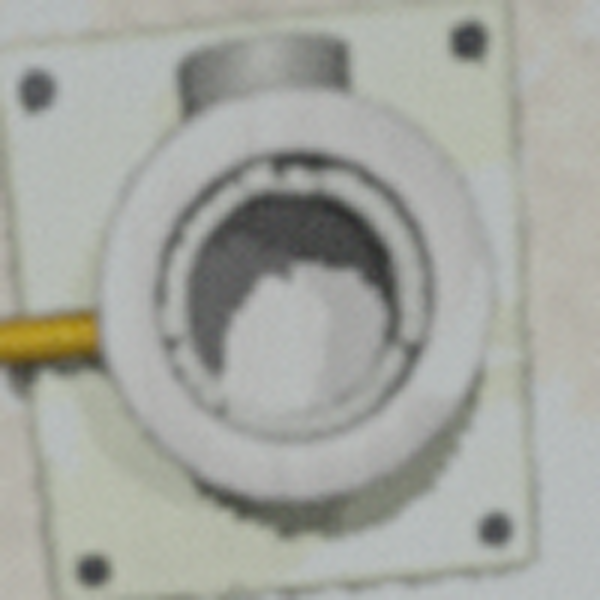

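The mouth fit from this view is near (0.574, −0.123). The flange check hints at a small sideways camera bias, so I'll take a second view from the opposite side, with the tool turned 180°, to cancel it.

Request:
apply_moves --pt "4.6 1.1 0 -0.0" --pt "4.6 1.1 0 0" --pt "4.6 1.1 0 0" --pt "4.6 1.1 0 0" --pt "0 0 0 -0.18"

```text
time: 8.55
tcp_pos: [0.6722, -0.1304, 0.2163]
orientation: [[0.945, 0.326, -0.0], [0.326, -0.945, 0.0], [0.0, -0.0, -1.0]]
ft_force: [-0.4, 0.8, -3.1]
gripper_width: 0.0137
```

Request:
apply_moves --pt "0 0 0 -0.18" --pt "0 0 0 -0.18" --pt "0 0 0 -0.18" --pt "0 0 0 -0.18" --pt "0 0 0 -0.18"

```text
time: 9.18
tcp_pos: [0.669, -0.1299, 0.218]
orientation: [[0.332, 0.943, -0.001], [0.943, -0.332, 0.0], [0.0, -0.001, -1.0]]
ft_force: [-0.6, 0.2, -2.9]
gripper_width: 0.0137
```

Request:
apply_moves --pt "0 0 0 -0.18" --pt "0 0 0 -0.18" --pt "0 0 0 -0.18" --pt "0 0 0 -0.18" --pt "0 0 0 -0.18"

```text
time: 9.8
tcp_pos: [0.669, -0.1299, 0.218]
orientation: [[-0.532, 0.846, -0.001], [0.846, 0.532, 0.0], [0.001, -0.0, -1.0]]
ft_force: [-0.7, 0.1, -2.4]
gripper_width: 0.0139
```

Request:
apply_moves --pt "0 0 0 -0.18" --pt "0 0 0 -0.18" --pt "0 0 0 -0.18" --pt "0 0 0 -0.18" --pt "0 0 0 -0.18"

```text
time: 10.42
tcp_pos: [0.669, -0.13, 0.218]
orientation: [[-0.994, 0.109, -0.001], [0.109, 0.994, 0.0], [0.001, 0.0, -1.0]]
ft_force: [0.3, 0.6, -2.0]
gripper_width: 0.0135
```

Request:
apply_moves --pt "0 0 0 -0.17" --pt "0 0 0 -0.09" --pt "0 0 0 0" --pt "0 0 0 0"

```text
time: 10.92
tcp_pos: [0.6688, -0.1309, 0.2183]
orientation: [[-0.99, -0.142, -0.0], [-0.142, 0.99, 0.0], [0.0, 0.0, -1.0]]
ft_force: [0.4, -0.1, -1.7]
gripper_width: 0.0137
```

```bash
python3 - <<'E'
from h import *
s=st(); p=shot('wrist','w7.png')
print('mouth',[(np.round(a['centre'],3).tolist(),round(a['score'],2)) for a in bot.landmark_of(p,'mouth')][:4])
tc=np.array(s['tcp_pos']); R=np.array(s['orientation'])
for r,z in((.0315,.0022),(.0315,.0082)):
  q=proj(p,[tc+R@np.array([r*np.cos(t),r*np.sin(t),z]) for t in np.linspace(0,6.283,80)]); print('fl',q.min(0),q.max(0))
x,y=0.5735,-0.1235
for r in(.036,.0245):
  q=proj(p,[[x+r*np.cos(t),y+r*np.sin(t),.08] for t in np.linspace(0,6.283,200)]); print(q.min(0),q.max(0),q.mean(0))
c0=q.mean(0).astype(int)-50; print(c0)
im=p['color'][:,:,::-1]
cv2.imwrite('pics/c7r.png',cv2.resize(im[c0[1]:c0[1]+100,c0[0]:c0[0]+100],None,fx=6,fy=6,interpolation=cv2.INTER_CUBIC))
cv2.imwrite('pics/c7f.png',cv2.resize(im[170:290,260:390],None,fx=5,fy=5,interpolation=cv2.INTER_CUBIC))
E
```

```text
t 10.925 tcp [ 0.6688 -0.1309  0.2183] F [ 0.4 -0.1 -1.7] M [ 0.01 -0.15 -0.01] w 0.013667650248756855
[ -16.9   24.8   70.5    0.    84.6 -115.1]
[[-0.99  -0.142 -0.   ]
 [-0.142  0.99   0.   ]
 [ 0.     0.    -1.   ]]
mouth [([0.574, -0.121, 0.078], 0.66)]
fl [276.81190233 193.18330772] [368.25538347 278.5312331 ]
fl [278.13323187 191.1494559 ] [366.9218637  274.28132928]
[308.32951814  71.4067552 ] [375.54825645 142.01099116] [341.90476523 107.4141041 ]
[319.06273692  83.26304481] [364.79771688 131.29192977] [341.90973893 107.64213627]
[291  57]
```

View pics/c7r.png

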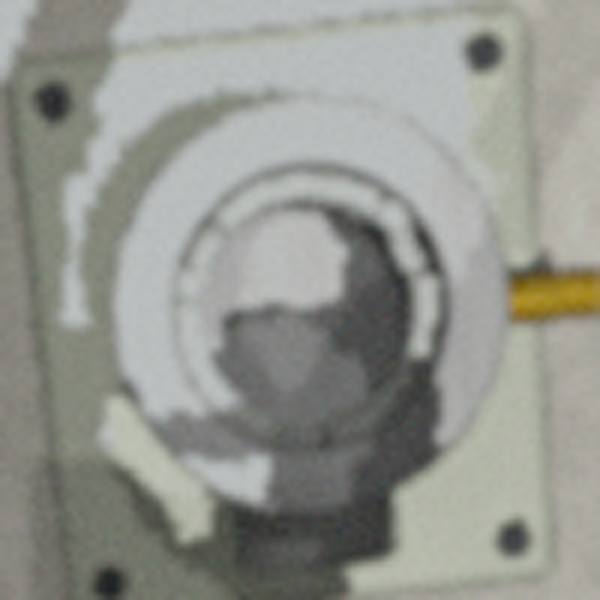

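View pics/c7f.png

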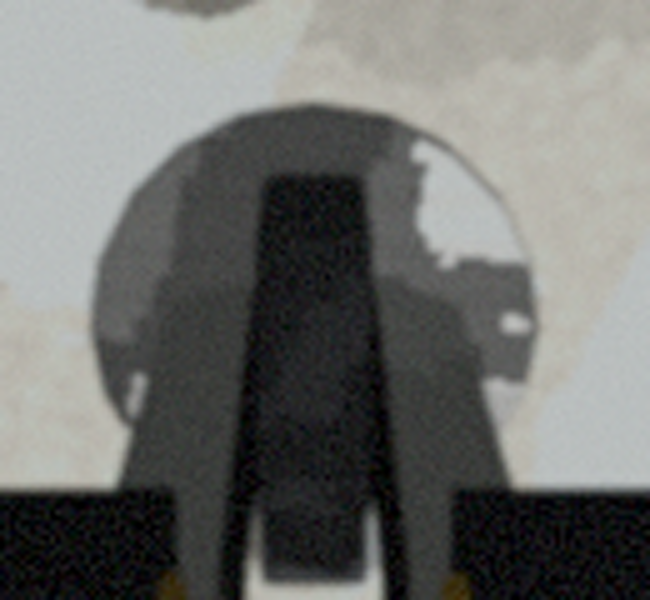

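Both opposite views agree on the mouth to within 1 mm, at about (0.574, −0.1233), and the plug sits centred in the grip. I'll turn back 90° and move over the mouth.

Request:
apply_moves --pt "0 0 0 0.18" --pt "0 0 0 0.18" --pt "0 0 0 0.18" --pt "0 0 0 0.18" --pt "0 0 0 0.18"

```text
time: 11.65
tcp_pos: [0.6686, -0.1318, 0.2184]
orientation: [[-0.722, 0.692, -0.0], [0.692, 0.722, -0.0], [-0.0, -0.0, -1.0]]
ft_force: [0.1, -0.2, -2.4]
gripper_width: 0.0138
```

Request:
apply_moves --pt "0 0 0 0.18" --pt "0 0 0 0.18" --pt "0 0 0 0.18" --pt "0 0 0 0.13" --pt "0 0 0 0"

```text
time: 12.28
tcp_pos: [0.6687, -0.1319, 0.2185]
orientation: [[-0.144, 0.99, -0.0], [0.99, 0.144, -0.0], [-0.0, -0.0, -1.0]]
ft_force: [-0.0, 1.1, -2.7]
gripper_width: 0.014
```

Request:
apply_moves --pt "0.7 -3.1 1 0" --pt "0.7 -3.1 2 0" --pt "0.7 -3.1 2 0" --pt "0 0 1 0" --pt "0 0 0 0"

```text
time: 12.9
tcp_pos: [0.574, -0.1244, 0.1583]
orientation: [[-0.143, 0.99, 0.0], [0.99, 0.143, -0.0], [-0.0, 0.0, -1.0]]
ft_force: [-0.3, -0.0, -1.8]
gripper_width: 0.0136
```

```bash
cat > go.py <<'E'
from h import *
T=[0.574,-0.1233]
P=[];
for i in range(1):
    s=bot.read_state(); P.append(s['tcp_pos'])
s=st(); R=np.array(s['orientation']); d=np.array([T[0]-s['tcp_pos'][0],T[1]-s['tcp_pos'][1],0])
print('tool delta cm',np.round(R.T@d*100,2),'plug underside z',round(s['tcp_pos'][2]-.0082,4),'yaw',np.degrees(np.arctan2(R[1,0],R[0,0])))
E
python3 go.py; python3 - <<'E'
from h import *
p=shot('scene','s8.png'); q=shot('wrist','w8.png')
im=cv2.imread('pics/s8.png')[180:310,190:330]; cv2.imwrite('pics/s8c.png',cv2.resize(im,None,fx=4.5,fy=4.5,interpolation=2))
E
python3 go.py
```

```text
t 12.9 tcp [ 0.574  -0.1244  0.1583] F [-0.3 -0.  -1.8] M [-0.04 -0.07 -0.01] w 0.013622245959891066
[-19.   18.5  89.1   0.   72.3 -27.3]
[[-0.143  0.99   0.   ]
 [ 0.99   0.143 -0.   ]
 [-0.     0.    -1.   ]]
tool delta cm [ 0.11  0.01 -0.  ] plug underside z 0.1501 yaw 98.24752262572194
t 13.0 tcp [ 0.5752 -0.1248  0.1591] F [-0.6 -0.  -1.7] M [-0.04 -0.09  0.  ] w 0.013689921509905167
[-19.   18.5  89.    0.   72.3 -27.2]
[[-0.143  0.99   0.002]
 [ 0.99   0.143 -0.001]
 [-0.001  0.002 -1.   ]]
tool delta cm [ 0.16 -0.1  -0.  ] plug underside z 0.1509 yaw 98.23212684154278
```

View pics/s8c.png

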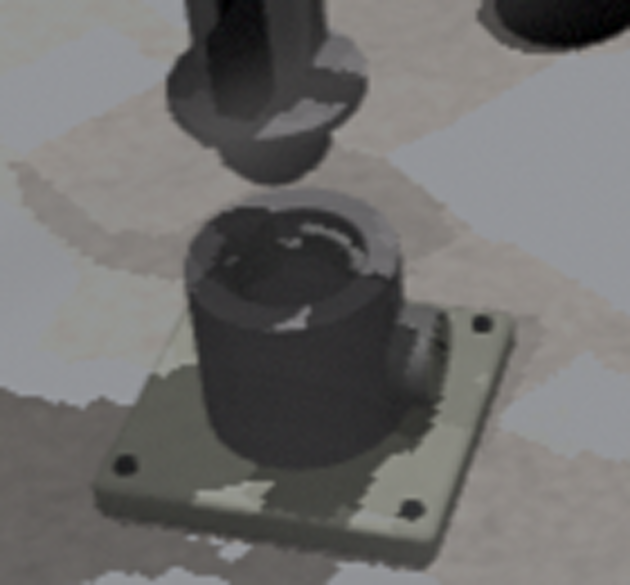

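View pics/w8.png

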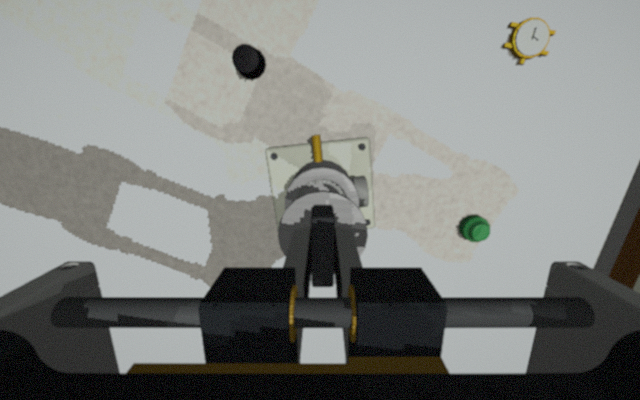

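```bash
python3 - <<'E'
from h import *
p=bot.camera('scene')
def bb(x,y,z,r):
    q=proj(p,[[x+r*np.cos(t),y+r*np.sin(t),z] for t in np.linspace(0,6.283,300)]); return ((q-[190,180]+.5)*4.5).min(0).round(1),((q-[190,180]+.5)*4.5).max(0).round(1)
print('rim',bb(.574,-.1233,.08,.036),bb(.574,-.1233,.08,.0245))
for z in(.1505,.1565): print('fl',bb(.574,-.1245,z,.0315))
print('tip',bb(.574,-.1245,.1505-.029,.012))
e=.001
print(proj(p,[[.574,-.1233,.08],[.584,-.1233,.08],[.574,-.1133,.08]]))
E
```

```text
rim (array([183.3, 182.8]), array([402. , 327.6])) (array([218.5, 204.5]), array([367.2, 303. ]))
fl (array([166.7,  25.8]), array([369.3, 148.3]))
fl (array([164.1,  10.7]), array([367.8, 132.7]))
tip (array([240.3, 133.6]), array([315.6, 181. ]))
[[254.6130493  235.60278072]
 [260.30762857 237.52222308]
 [258.23662506 231.60477661]]
```

The predicted outlines match the picture to within 1 mm. Next I'll nudge to centre and descend.

Request:
apply_moves --pt "0.13 -0.05 1.5 0" --pt "0 0 1.5 0" --pt "0 0 1.0 0" --pt "0 0 0.4 0" --pt "0 0 0 0"

```text
time: 13.68
tcp_pos: [0.5729, -0.1231, 0.1141]
orientation: [[-0.143, 0.99, -0.001], [0.99, 0.143, 0.0], [0.0, -0.001, -1.0]]
ft_force: [0.6, -0.1, -2.1]
gripper_width: 0.0137
```

```bash
python3 go.py; python3 -c "
from h import *
p=shot('scene','s9.png')
im=cv2.imread('pics/s9.png')[180:310,190:330]; cv2.imwrite('pics/s9c.png',cv2.resize(im,None,fx=4.5,fy=4.5,interpolation=2))"; python3 go.py
```

```text
t 13.675 tcp [ 0.5729 -0.1231  0.1141] F [ 0.6 -0.1 -2.1] M [-0.1  -0.1  -0.01] w 0.013720203102334455
[-18.9  20.4  93.   -0.   66.6 -27.1]
[[-0.143  0.99  -0.001]
 [ 0.99   0.143  0.   ]
 [ 0.    -0.001 -1.   ]]
tool delta cm [-0.03  0.11 -0.  ] plug underside z 0.1059 yaw 98.19285379260407
t 13.725 tcp [ 0.5732 -0.1232  0.1145] F [ 1.3  0.5 -2.1] M [-0.13 -0.1   0.02] w 0.013934283604998762
[-18.9  20.4  93.   -0.   66.7 -27.1]
[[-0.142  0.99   0.   ]
 [ 0.99   0.142 -0.   ]
 [-0.     0.    -1.   ]]
tool delta cm [-0.02  0.08  0.  ] plug underside z 0.1063 yaw 98.19126040768413
```

View pics/s9c.png

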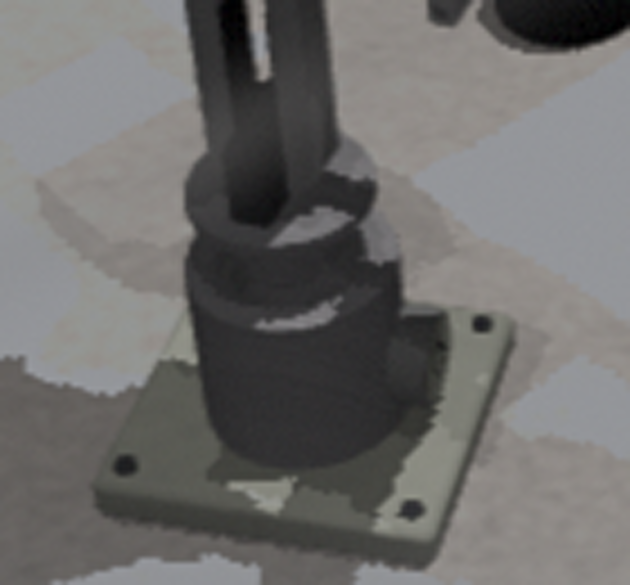

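Request:
apply_moves --pt "0 0.06 0.3 0" --pt "0 0 0.3 0" --pt "0 0 0.2 0" --pt "0 0 0.1 0" --pt "0 0 0 0"

```text
time: 14.35
tcp_pos: [0.5735, -0.123, 0.1054]
orientation: [[-0.142, 0.99, -0.0], [0.99, 0.142, -0.0], [-0.0, -0.0, -1.0]]
ft_force: [0.2, -0.6, -2.9]
gripper_width: 0.0138
```

Request:
apply_moves --pt "0 0 0.2 0" --pt "0 0 0.2 0" --pt "0 0 0 0"

```text
time: 14.72
tcp_pos: [0.5735, -0.1231, 0.1013]
orientation: [[-0.142, 0.99, -0.0], [0.99, 0.142, -0.0], [-0.0, -0.0, -1.0]]
ft_force: [-0.3, -0.2, -2.7]
gripper_width: 0.0135
```

Request:
apply_moves --pt "0 0 0.1 0" --pt "0 0 0 0"

```text
time: 14.98
tcp_pos: [0.5736, -0.1231, 0.1009]
orientation: [[-0.143, 0.99, 0.0], [0.99, 0.143, -0.0], [-0.0, 0.0, -1.0]]
ft_force: [-1.3, 0.1, 0.5]
gripper_width: 0.0139
```

Request:
apply_moves --pt "0 0 0.1 0" --pt "0 0 0 0"

```text
time: 15.22
tcp_pos: [0.5737, -0.1231, 0.1007]
orientation: [[-0.143, 0.99, 0.001], [0.99, 0.143, -0.0], [-0.001, 0.001, -1.0]]
ft_force: [-1.6, 1.7, 6.7]
gripper_width: 0.0138
```

Request:
apply_moves --pt "0 0 0.1 0" --pt "0 0 0 0"

```text
time: 15.48
tcp_pos: [0.5737, -0.1231, 0.1005]
orientation: [[-0.143, 0.99, 0.001], [0.99, 0.143, -0.001], [-0.001, 0.001, -1.0]]
ft_force: [-2.5, 0.3, 11.0]
gripper_width: 0.0138
```

The lugs met the ridges at 12–13 mm above home, as expected (11 N). I'll unload, loosen the jaws so the plug can sink, then back off anticlockwise in small steps.

Request:
apply_moves --pt "0 0 -0.15 0" --pt "0 0 0 0" --pt "0 0 0 0" --jaw 0.175 --grip_force 10

```text
time: 15.85
tcp_pos: [0.5735, -0.123, 0.0996]
orientation: [[-0.142, 0.99, -0.0], [0.99, 0.142, 0.0], [0.0, -0.0, -1.0]]
ft_force: [-0.7, 0.0, 0.4]
gripper_width: 0.0163
```

```bash
cat > look.py <<'E'
import sys
from h import *
n=sys.argv[1]
p=shot('scene','s%s.png'%n); q=shot('wrist','w%s.png'%n)
a=cv2.resize(cv2.imread('pics/s%s.png'%n)[190:300,200:320],None,fx=3.3,fy=3.3,interpolation=2)
b=cv2.resize(cv2.imread('pics/w%s.png'%n)[150:300,240:400],None,fx=2.42,fy=2.42,interpolation=2)
cv2.imwrite('pics/l%s.png'%n,np.hstack([a,b])) if a.shape[0]==b.shape[0] else (print(a.shape,b.shape),cv2.imwrite('pics/l%s.png'%n,np.hstack([a,cv2.resize(b,(390,363))])))
st()
E
python3 look.py 10
```

```text
t 15.95 tcp [ 0.5735 -0.123   0.0996] F [0.1 0.4 0.2] M [-0.04 -0.13  0.03] w 0.016316467483635487
[-18.9  21.2  94.1  -0.   64.8 -27.1]
[[-0.143  0.99  -0.   ]
 [ 0.99   0.143  0.   ]
 [ 0.    -0.    -1.   ]]
```

View pics/l10.png

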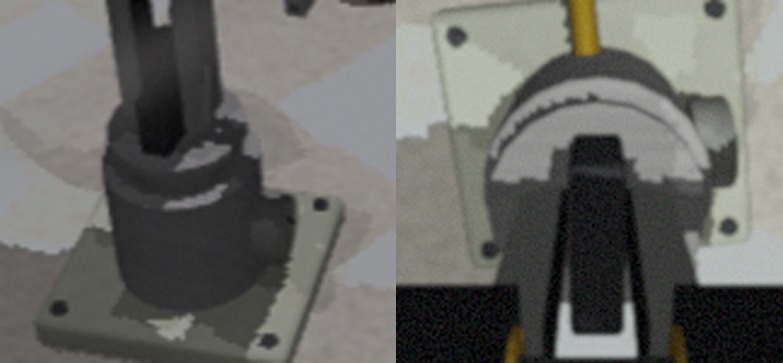

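Request:
apply_moves --pt "0 0 0 -0.09" --pt "0 0 0 -0.09" --pt "0 0 0 -0.09" --pt "0 0 0 -0.09" --pt "0 0 0 0"

```text
time: 16.58
tcp_pos: [0.5735, -0.1231, 0.0997]
orientation: [[-0.481, 0.877, -0.0], [0.877, 0.481, -0.0], [0.0, -0.0, -1.0]]
ft_force: [0.6, -0.6, -0.2]
gripper_width: 0.0164
```

```bash
python3 look.py 11
```

```text
t 16.675 tcp [ 0.5735 -0.123   0.0998] F [ 0.4 -0.3  0.4] M [-0.03 -0.09  0.02] w 0.01639680905874676
[-18.9  21.2  94.1  -0.   64.8 -47.6]
[[-0.481  0.877 -0.   ]
 [ 0.877  0.481  0.   ]
 [ 0.    -0.    -1.   ]]
```

View pics/l11.png

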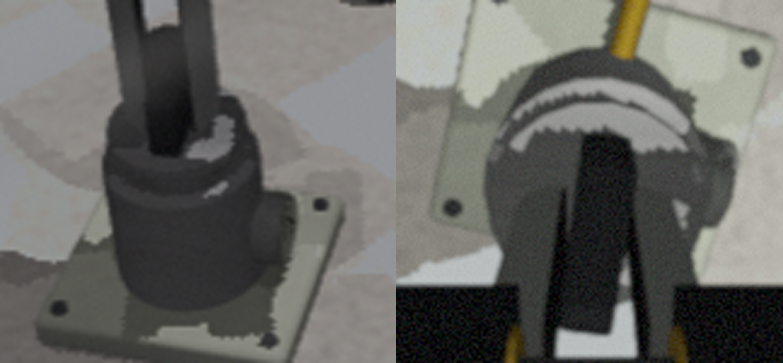

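Still on the ridges, with the wing lagging about 7°. Continuing.

Request:
apply_moves --pt "0 0 0 -0.09" --pt "0 0 0 -0.09" --pt "0 0 0 -0.09" --pt "0 0 0 0"

```text
time: 17.18
tcp_pos: [0.5735, -0.123, 0.0999]
orientation: [[-0.697, 0.717, -0.0], [0.717, 0.697, -0.0], [0.0, -0.0, -1.0]]
ft_force: [-1.4, 0.1, -0.1]
gripper_width: 0.0163
```

```bash
python3 look.py 12
```

```text
t 17.275 tcp [ 0.5735 -0.1231  0.0999] F [-0.7  0.   0.7] M [-0.02 -0.13 -0.03] w 0.01661968114174724
[-18.9  21.1  94.   -0.   64.8 -63.1]
[[-0.697  0.717 -0.   ]
 [ 0.717  0.697 -0.   ]
 [-0.    -0.    -1.   ]]
```

View pics/l12.png

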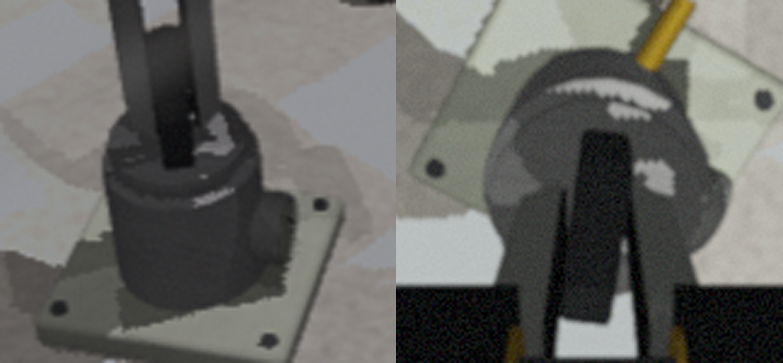

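```bash
cat > ov.py <<'E'
import sys
from h import *
n=sys.argv[1]
p=bot.camera('scene'); im=p['color'][:,:,::-1]
a=cv2.resize(im[200:270,215:295],None,fx=7,fy=7,interpolation=cv2.INTER_CUBIC)
a=np.clip(a.astype(float)*2.2,0,255).astype(np.uint8); b=a.copy()
for h,c in zip(map(float,sys.argv[2:]),[(0,0,255),(0,255,0),(255,0,0)]):
  for z in (h,h+.006):
    q=(proj(p,[[.574+.0315*np.cos(t),-.1233+.0315*np.sin(t),.08+z] for t in np.linspace(0,6.283,200)])-[215,200]+.5)*7
    cv2.polylines(b,[q.astype(int)],True,c,1)
cv2.imwrite('pics/o%s.png'%n,cv2.resize(np.hstack([a,b]),(800,350))); 
E
python3 ov.py 12 .012 .005
```

```text
(no output)
```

View pics/o12.png

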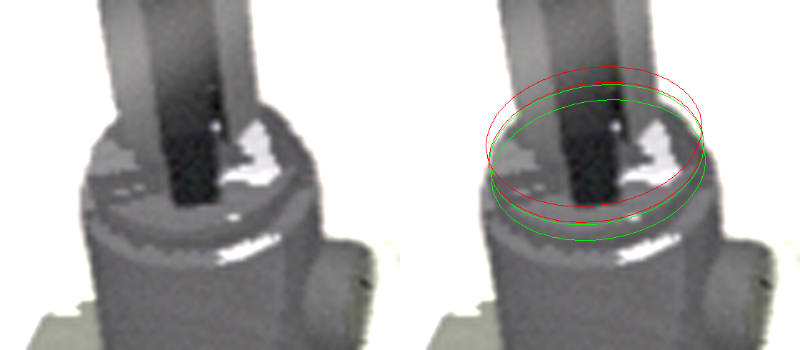

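The flange outline now matches 5 mm (green), so the plug has dropped into the thread start. I'll lower the tool 5 mm, keep the jaws loose and run clockwise.

Request:
apply_moves --pt "0 0 0.25 0" --pt "0 0 0.25 0" --pt "0 0 0 0.09" --pt "0 0 0 0.09" --pt "0 0 0 0.09"

```text
time: 17.95
tcp_pos: [0.5735, -0.123, 0.0947]
orientation: [[-0.479, 0.878, -0.0], [0.878, 0.479, 0.0], [0.0, -0.0, -1.0]]
ft_force: [-0.3, -0.2, -0.0]
gripper_width: 0.0165
```

Request:
apply_moves --pt "0 0 0 0.09" --pt "0 0 0 0.09" --pt "0 0 0 0.09" --pt "0 0 0 0.09" --pt "0 0 0 0"

```text
time: 18.58
tcp_pos: [0.5735, -0.123, 0.0947]
orientation: [[-0.143, 0.99, -0.0], [0.99, 0.143, 0.0], [0.0, -0.0, -1.0]]
ft_force: [0.6, 1.0, 0.1]
gripper_width: 0.0163
```

```bash
python3 look.py 13; python3 ov.py 13 .005 .003
```

```text
t 18.675 tcp [ 0.5735 -0.123   0.0948] F [-0.1 -0.4  0.2] M [-0.07 -0.11 -0.03] w 0.01656688777099723
[-18.9  21.4  94.4  -0.   64.2 -27.2]
[[-0.144  0.99  -0.   ]
 [ 0.99   0.144 -0.   ]
 [-0.    -0.    -1.   ]]
```

View pics/l13.png

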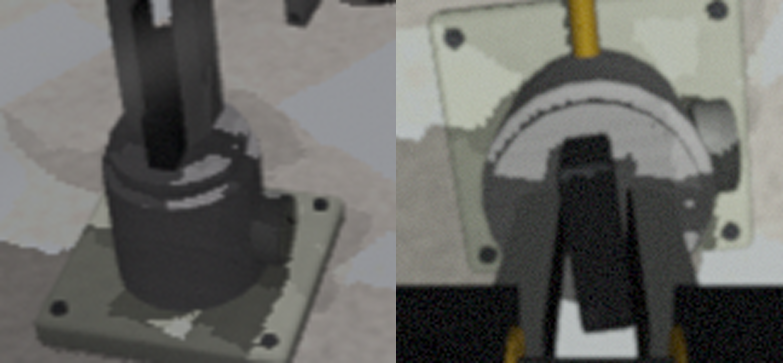

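View pics/o13.png

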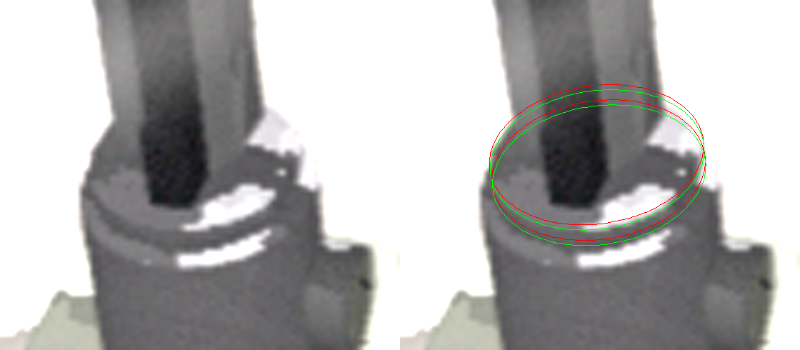

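The plug is following and sinking. Continuing clockwise another 36° or so.

Request:
apply_moves --pt "0 0 0 0.09" --pt "0 0 0 0.09" --pt "0 0 0 0.09" --pt "0 0 0 0.09" --pt "0 0 0 0.09"

```text
time: 19.35
tcp_pos: [0.5734, -0.123, 0.0948]
orientation: [[0.304, 0.953, -0.0], [0.953, -0.304, -0.0], [-0.0, -0.0, -1.0]]
ft_force: [-0.8, -0.2, -0.7]
gripper_width: 0.0166
```

Request:
apply_moves --pt "0 0 0 0.09" --pt "0 0 0 0.09" --pt "0 0 0 0"

```text
time: 19.73
tcp_pos: [0.5735, -0.123, 0.0949]
orientation: [[0.467, 0.885, 0.0], [0.885, -0.467, -0.0], [-0.0, 0.0, -1.0]]
ft_force: [0.7, 0.7, 0.4]
gripper_width: 0.0166
```

```bash
python3 look.py 14; python3 ov.py 14 .003 .000
```

```text
t 19.825 tcp [ 0.5736 -0.123   0.095 ] F [-0.  -0.8  0.2] M [-0.04 -0.05  0.  ] w 0.01667948390298455
[-18.9  21.4  94.4  -0.   64.2   8.9]
[[ 0.466  0.885  0.   ]
 [ 0.885 -0.466 -0.   ]
 [-0.     0.    -1.   ]]
```

View pics/l14.png

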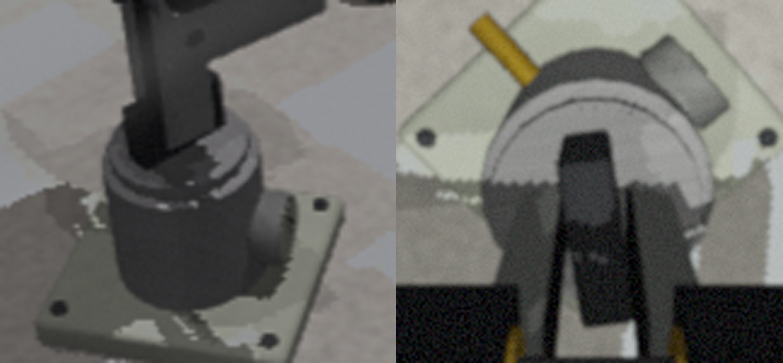

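View pics/o14.png

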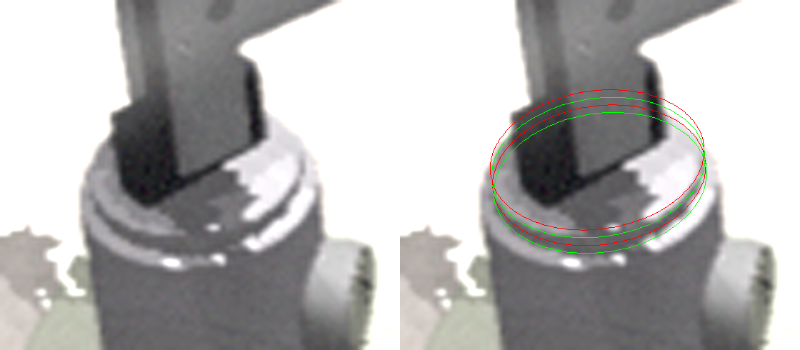

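Request:
apply_moves --pt "0 0 0 0.08" --pt "0 0 0 0.08" --pt "0 0 0 0"

```text
time: 20.25
tcp_pos: [0.5735, -0.123, 0.095]
orientation: [[0.601, 0.799, 0.0], [0.799, -0.601, -0.0], [-0.0, 0.0, -1.0]]
ft_force: [0.2, 0.3, -0.4]
gripper_width: 0.0166
```

```bash
python3 look.py 15; python3 ov.py 15 .003 .000
```

```text
t 20.35 tcp [ 0.5736 -0.1231  0.095 ] F [ 0.7  0.  -0.7] M [-0.07  0.   -0.  ] w 0.01663887663443484
[-18.9  21.4  94.4  -0.   64.2  18.1]
[[ 0.601  0.799  0.   ]
 [ 0.799 -0.601 -0.   ]
 [-0.     0.    -1.   ]]
```

View pics/l15.png

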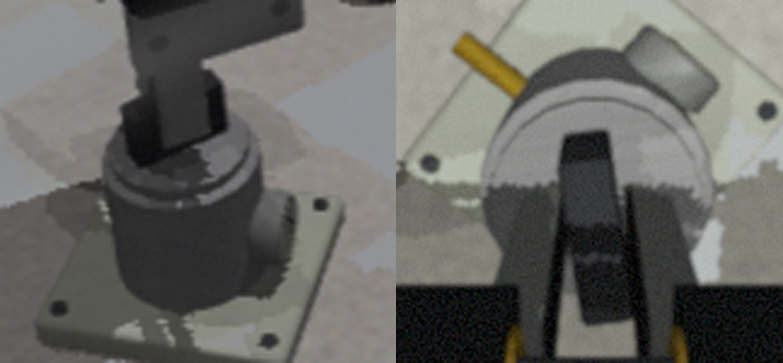

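Request:
apply_moves --pt "0 0 0 0.06" --pt "0 0 0 0"

```text
time: 20.65
tcp_pos: [0.5735, -0.1231, 0.095]
orientation: [[0.648, 0.761, 0.0], [0.761, -0.648, -0.0], [-0.0, 0.0, -1.0]]
ft_force: [0.2, -0.0, 0.5]
gripper_width: 0.0163
```

```bash
python3 look.py 16; python3 ov.py 16 .003 .000
```

```text
t 20.75 tcp [ 0.5735 -0.123   0.095 ] F [ 0.2 -0.1 -0.5] M [-0.02 -0.01  0.03] w 0.016412590330696242
[-18.9  21.4  94.4  -0.   64.2  21.5]
[[ 0.649  0.761  0.   ]
 [ 0.761 -0.649 -0.   ]
 [-0.     0.    -1.   ]]
```

View pics/l16.png

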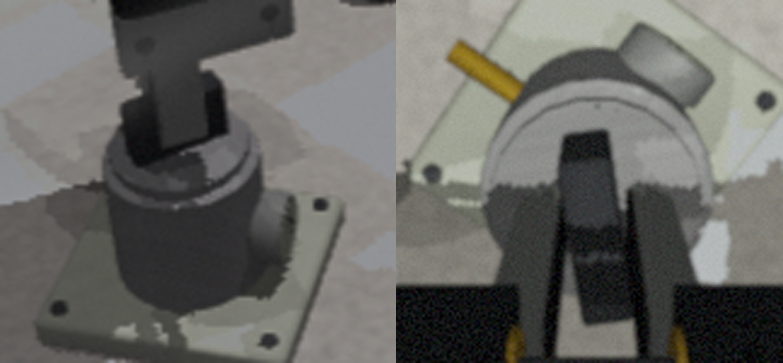

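View pics/o16.png

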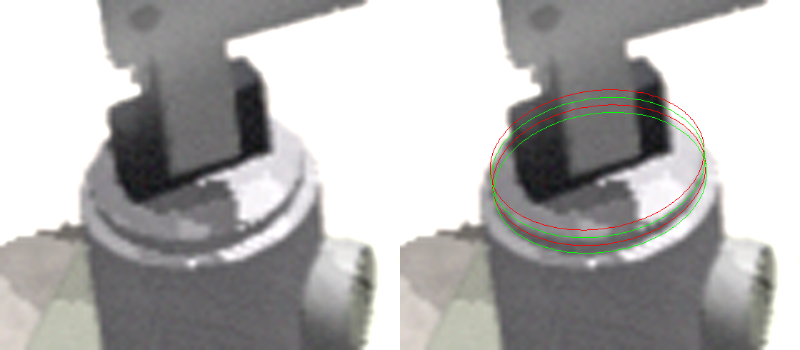

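Request:
apply_moves --pt "0 0 0 0.06" --pt "0 0 0 0"

```text
time: 21.05
tcp_pos: [0.5736, -0.1231, 0.095]
orientation: [[0.693, 0.721, 0.0], [0.721, -0.693, -0.0], [-0.0, 0.0, -1.0]]
ft_force: [-0.5, 0.1, 0.7]
gripper_width: 0.0164
```

```bash
python3 -c "from h import *;st()"
```

```text
t 21.05 tcp [ 0.5736 -0.1231  0.095 ] F [-0.5  0.1  0.7] M [-0.1  -0.02  0.02] w 0.0164457806389973
[-18.9  21.4  94.4  -0.   64.2  25. ]
[[ 0.693  0.721  0.   ]
 [ 0.721 -0.693 -0.   ]
 [-0.     0.    -1.   ]]
```

Request:
apply_moves --pt "0 0 0 0.06" --pt "0 0 0 0"

```text
time: 21.3
tcp_pos: [0.5735, -0.1231, 0.095]
orientation: [[0.735, 0.678, 0.0], [0.678, -0.735, -0.0], [-0.0, 0.0, -1.0]]
ft_force: [0.1, 0.4, -0.7]
gripper_width: 0.0163
```

```bash
python3 look.py 18; python3 ov.py 18 .001 .000
```

```text
t 21.4 tcp [ 0.5736 -0.1231  0.095 ] F [-0.4 -0.   0.8] M [-0.07 -0.01 -0.04] w 0.016389544318440738
[-18.9  21.4  94.4  -0.   64.2  28.4]
[[ 0.735  0.678  0.   ]
 [ 0.678 -0.735 -0.   ]
 [ 0.     0.    -1.   ]]
```

View pics/l18.png

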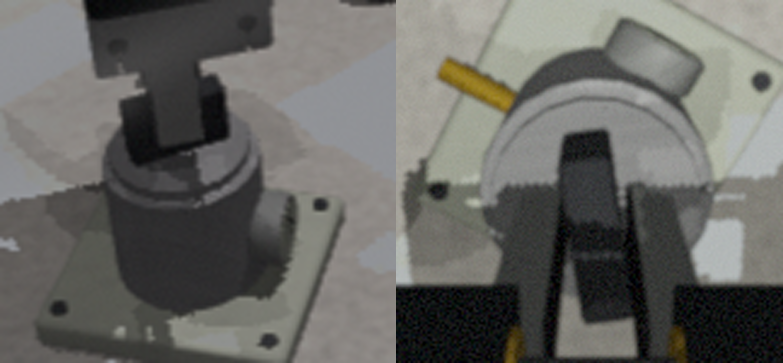

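View pics/o18.png

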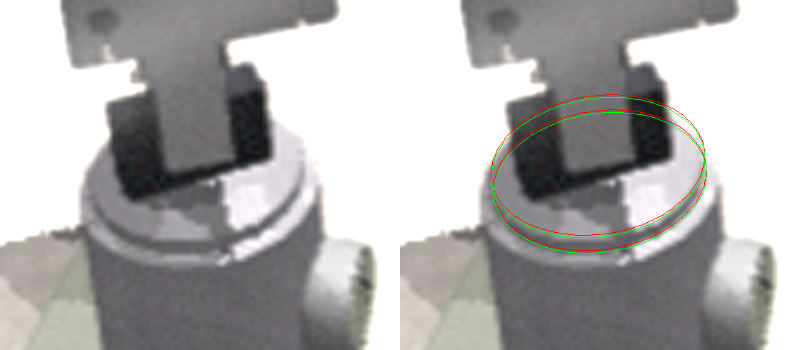

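Request:
apply_moves --pt "0 0 0 0.06" --pt "0 0 0 0"

```text
time: 21.7
tcp_pos: [0.5735, -0.1231, 0.0949]
orientation: [[0.774, 0.633, -0.0], [0.633, -0.774, -0.0], [-0.0, 0.0, -1.0]]
ft_force: [-0.5, 0.3, -0.1]
gripper_width: 0.0165
```

```bash
python3 -c "from h import *;st();bot.camera('top');st()"
```

```text
t 21.7 tcp [ 0.5735 -0.1231  0.0949] F [-0.5  0.3 -0.1] M [-0.02  0.01 -0.  ] w 0.016462187250990398
[-18.9  21.4  94.4  -0.   64.2  31.8]
[[ 0.774  0.633 -0.   ]
 [ 0.633 -0.774 -0.   ]
 [-0.     0.    -1.   ]]
t 21.75 tcp [ 0.5735 -0.1231  0.0949] F [ 0.5 -0.1 -0.4] M [-0.02 -0.05  0.02] w 0.016289837290241322
[-18.9  21.4  94.4  -0.   64.2  31.8]
[[ 0.774  0.633 -0.   ]
 [ 0.633 -0.774 -0.   ]
 [-0.     0.    -1.   ]]
```

Request:
apply_moves --pt "0 0 0 0.06" --pt "0 0 0 0"

```text
time: 22.0
tcp_pos: [0.5735, -0.1231, 0.095]
orientation: [[0.811, 0.585, 0.0], [0.585, -0.811, -0.0], [-0.0, 0.0, -1.0]]
ft_force: [-0.7, -0.1, -0.1]
gripper_width: 0.0163
```

```bash
python3 look.py 19; python3 ov.py 19 .001 .000;python3 -c "from h import *;st()"
```

```text
t 22.1 tcp [ 0.5735 -0.1231  0.0949] F [-0.6  0.1 -0.2] M [-0.03 -0.03  0.01] w 0.01668879430731316
[-18.9  21.4  94.4  -0.   64.2  35.3]
[[ 0.811  0.585 -0.   ]
 [ 0.585 -0.811 -0.   ]
 [-0.     0.    -1.   ]]
t 22.15 tcp [ 0.5735 -0.1231  0.095 ] F [0.4 1.1 0.1] M [ 0.02 -0.01  0.06] w 0.016373832507504092
[-18.9  21.4  94.4  -0.   64.2  35.3]
[[ 0.811  0.585  0.   ]
 [ 0.585 -0.811 -0.   ]
 [-0.     0.    -1.   ]]
```

View pics/l19.png

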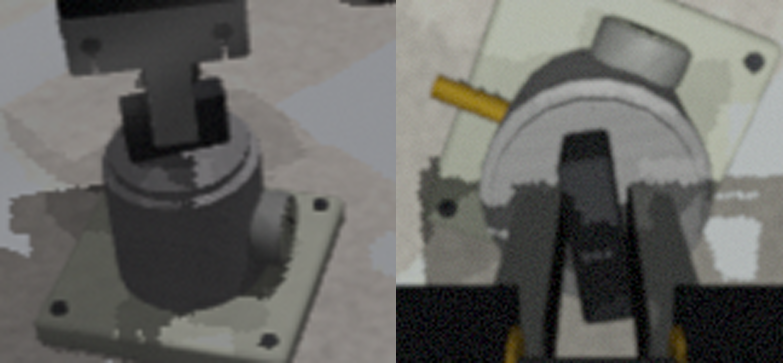

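View pics/o19.png

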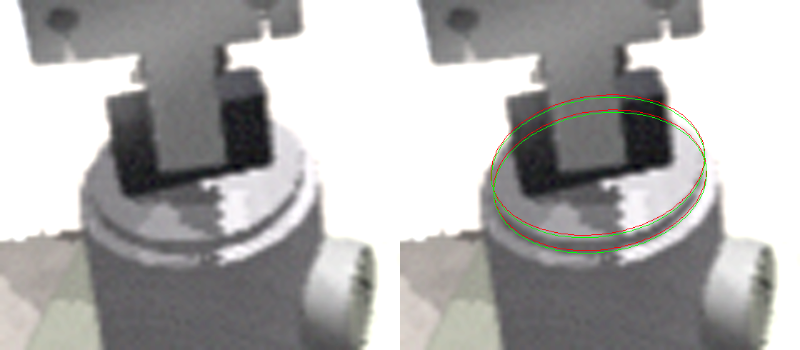

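Request:
apply_moves --pt "0 0 0 0.04" --pt "0 0 0 0"

```text
time: 22.4
tcp_pos: [0.5735, -0.1231, 0.095]
orientation: [[0.834, 0.552, 0.0], [0.552, -0.834, -0.0], [-0.0, 0.0, -1.0]]
ft_force: [0.7, -1.3, 0.1]
gripper_width: 0.0164
```

```bash
python3 -c "from h import *;st();bot.camera('top');st()"
```

```text
t 22.4 tcp [ 0.5735 -0.1231  0.095 ] F [ 0.7 -1.3  0.1] M [-0.02 -0.03  0.02] w 0.01642710783039722
[-18.9  21.4  94.4  -0.   64.2  37.6]
[[ 0.834  0.552  0.   ]
 [ 0.552 -0.834 -0.   ]
 [-0.     0.    -1.   ]]
t 22.45 tcp [ 0.5735 -0.1231  0.0949] F [0.  1.4 0.5] M [ 0.02 -0.04  0.09] w 0.01638615337705885
[-18.9  21.4  94.4  -0.   64.2  37.6]
[[ 0.834  0.552 -0.   ]
 [ 0.552 -0.834 -0.   ]
 [-0.     0.    -1.   ]]
```

Request:
apply_moves --pt "0 0 0 0.04" --pt "0 0 0 0"

```text
time: 22.7
tcp_pos: [0.5735, -0.123, 0.095]
orientation: [[0.855, 0.518, 0.0], [0.518, -0.855, -0.0], [-0.0, 0.0, -1.0]]
ft_force: [-0.0, -0.1, -0.2]
gripper_width: 0.0166
```

```bash
python3 look.py 20; python3 ov.py 20 .001 .000;python3 -c "from h import *;st()"
```

```text
t 22.8 tcp [ 0.5735 -0.1231  0.0949] F [ 0.2  0.3 -0.5] M [-0.03  0.02  0.  ] w 0.016297755132555724
[-18.9  21.4  94.4  -0.   64.2  39.9]
[[ 0.855  0.518 -0.   ]
 [ 0.518 -0.855 -0.   ]
 [-0.     0.    -1.   ]]
t 22.85 tcp [ 0.5735 -0.123   0.0949] F [-0.6 -0.8 -0.8] M [-0.01  0.    0.04] w 0.01687136648178974
[-18.9  21.4  94.4  -0.   64.2  39.9]
[[ 0.855  0.518 -0.   ]
 [ 0.518 -0.855 -0.   ]
 [-0.     0.    -1.   ]]
```

View pics/l20.png

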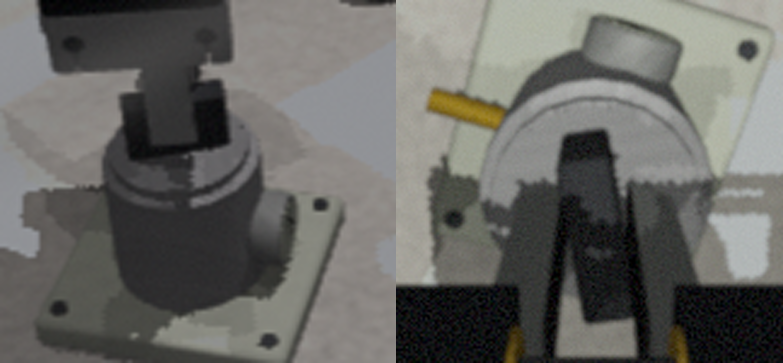

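View pics/o20.png

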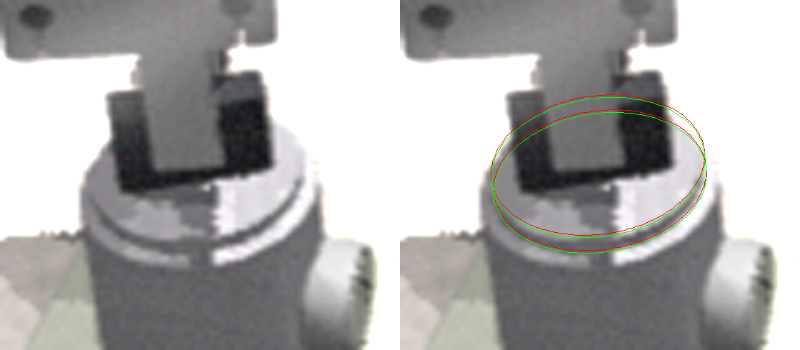

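Request:
apply_moves --pt "0 0 0 0.04" --pt "0 0 0 0"

```text
time: 23.1
tcp_pos: [0.5737, -0.1231, 0.095]
orientation: [[0.875, 0.483, 0.0], [0.483, -0.875, -0.0], [0.0, 0.0, -1.0]]
ft_force: [0.2, 0.2, -0.7]
gripper_width: 0.0165
```

```bash
cat > m.py <<'E'
from h import *
M=[];F=[]
for i in range(5):
    bot.camera('top'); s=bot.read_state(); M.append(s['moment']);F.append(s['ft_force'])
print(np.mean(M,0).round(3),np.mean(F,0).round(2),np.round(s['joints'][5],2),s['time'])
E
python3 m.py
```

```text
[ 0.007 -0.085  0.02 ] [ 0.3   0.01 -0.41] 42.21 23.35
```

Request:
apply_moves --pt "0 0 0 0.04" --pt "0 0 0 0"

```text
time: 23.6
tcp_pos: [0.5736, -0.1231, 0.095]
orientation: [[0.894, 0.448, 0.0], [0.448, -0.894, -0.0], [0.0, 0.0, -1.0]]
ft_force: [0.6, 0.2, -0.6]
gripper_width: 0.0162
```

```bash
python3 m.py; python3 look.py 21
```

```text
[-0.014 -0.181  0.126] [ 0.74  0.29 -0.91] 44.5 23.85
t 23.95 tcp [ 0.5736 -0.1231  0.095 ] F [ 0.8  0.3 -0.6] M [-0.02 -0.19  0.22] w 0.01686948097616855
[-18.9  21.4  94.4  -0.   64.2  44.5]
[[ 0.894  0.448  0.   ]
 [ 0.448 -0.894 -0.   ]
 [ 0.     0.    -1.   ]]
```

View pics/l21.png

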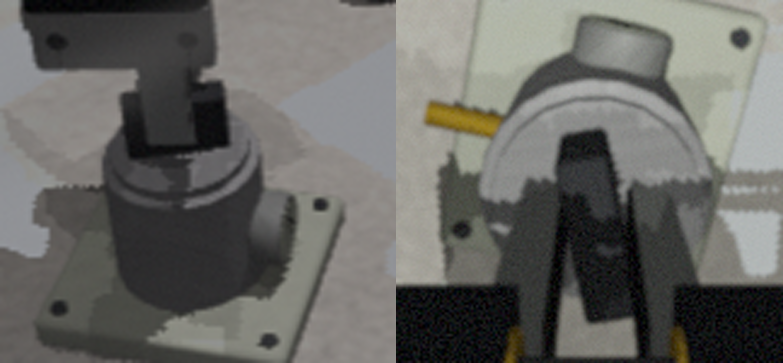

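Torque has now risen to 0.13–0.2 N m and the wing no longer follows: this is the stop, past home. I'll relieve the tool within the backlash, open and lift off.

Request:
apply_moves --pt "0 0 0 -0.06" --pt "0 0 0 -0.06" --pt "0 0 0 0" --jaw 0.5

```text
time: 24.32
tcp_pos: [0.5732, -0.1231, 0.095]
orientation: [[0.835, 0.55, -0.001], [0.55, -0.835, 0.0], [-0.0, -0.0, -1.0]]
ft_force: [-0.6, -0.2, -0.2]
gripper_width: 0.0431
```

Request:
apply_moves --pt "0 0 -0.5 0" --pt "0 0 -2 0" --pt "0 0 -4 0" --pt "0 0 -4 0" --pt "-3 0 -1 0"

```text
time: 24.95
tcp_pos: [0.551, -0.1398, 0.2133]
orientation: [[0.834, 0.552, 0.006], [0.552, -0.834, -0.002], [0.004, 0.005, -1.0]]
ft_force: [-0.5, 0.4, 0.3]
gripper_width: 0.0472
```

Request:
apply_moves --pt "-4 0 0 0" --pt "-4 0 0 0" --pt "0 0 0 0" --pt "0 0 0 0"

```text
time: 25.45
tcp_pos: [0.4823, -0.1837, 0.2105]
orientation: [[0.835, 0.55, 0.001], [0.55, -0.835, -0.0], [0.001, 0.001, -1.0]]
ft_force: [0.0, 0.1, 0.0]
gripper_width: 0.0467
```

```bash
python3 m.py; python3 ov.py 22 .001 .000; python3 - <<'E'
from h import *
p=shot('scene','s22.png'); q=shot('wrist','w22.png')
for th in ['loupe','watch','oilpot','plug']: print(th,[(np.round(a['centre'],3).tolist(),round(a['score'],2)) for a in bot.landmark_of(p,th)][:5])
E
```

```text
[-0.009 -0.045 -0.003] [ 0.22  0.13 -0.19] 27.96 25.7
loupe []
watch [([0.766, 0.063, 0.0], 0.66), ([0.572, -0.122, 0.078], 0.46)]
oilpot [([0.766, -0.147, 0.003], 0.75), ([0.578, -0.124, 0.06], 0.72)]
plug [([0.532, 0.255, 0.029], 0.91), ([0.426, 0.132, 0.026], 0.83), ([0.653, 0.139, 0.028], 0.61), ([0.57, -0.124, 0.078], 0.6)]
```

View pics/o22.png

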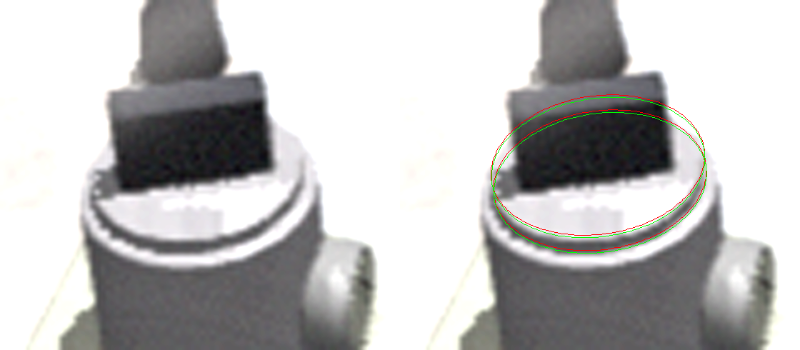

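View pics/w22.png

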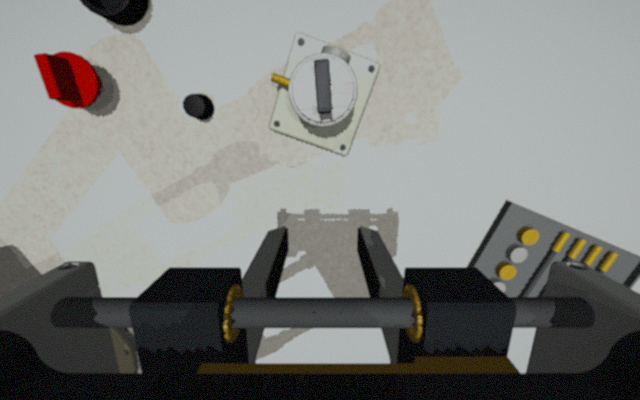

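View pics/s22.png

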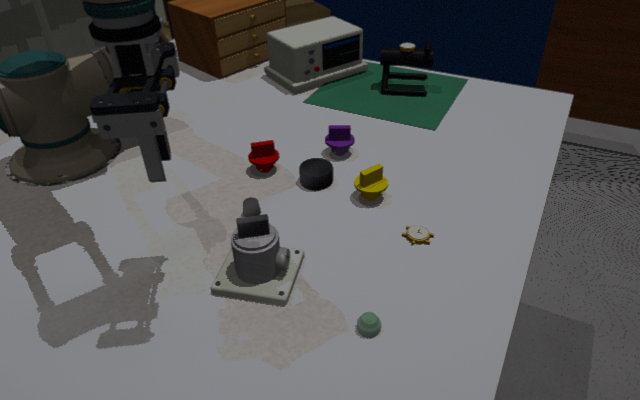

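The plug's flange sits on the rim: its outline matches 0 mm and the network puts its origin at z ≈ 0.078. The stand is empty and the loupe, watch and oil pot look unmoved. Handing in.

```bash
python3 -c "
from bench import bot
print(bot.job_done())"
```

```text
the job is handed in; nothing more can be done
None
```

The plug is screwed into the tester with its flange on the rim, and I handed the job in at about 26 s. No verdict came back.

**What I did**
- Took the dark-winged plug from the black stand and set it on the ridges, about 12 mm above home. The highest force I read while setting it was 11 N.
- Loosened the jaws so the plug could sink and turned the tool about 36° anticlockwise until the plug dropped to about 5 mm.
- Ran it clockwise, still loosely held, by roughly 90° by estimate. At the end it stopped following and the torque rose to 0.13–0.2 N m, so I stopped there.
- Backed the tool off within the slack, opened the jaws and moved clear.

**Last checks**
- **Seating:** The flange outline in the scene camera matches the home height, and the network puts the plug's origin at z ≈ 0.078 m against 0.080 m for the rim. Those measurements are good to about a millimetre at best, so the torque rise is the stronger sign that it went past home to the stop.
- **Robot:** Force and moment on it were about zero after release.
- **Other things:** The watch and oil pot were still at their starting positions. The network did not report the loupe in the last scene picture. It shows in the last scene and wrist pictures beside the tester and looked unmoved, but I did not measure it again.

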